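Pack up the socket case

TASK

Close up the socket case: push the upright bit-holder flap down until it lies flat inside the case, and only then push the open cover over until it is fully shut. Do it all by pushing with the fingers: never take the flap or the cover between them, and leave the loose sockets in the case and everything else on the bench where it is.

Things in the scene. Friction and masses are not known exactly. Their poses are not given: they have to be found in the camera images.
- case: open black socket case fixed to the bench, 220 (x) x 200 (y) x 55 mm (z, rim height) with 5 mm walls. Origin at the centre of its underside on the bench. It is turned by its yaw (up to 0.45 rad either way); at yaw 0 its own x points away from the robot and its own y to the robot's left. The cover is hinged along its +y rim, the flap along its -y wall.
- flap (a joint): angle of the bit-holder flap about its hinge, rad: 0 = folded flat inside the case, about 1.5 = upright; it starts between 1.35 and 1.6 and stops at 1.65. Stiff friction hinge (0.15 N m): it stays where it is left. An upright flap blocks the cover.
- flap_hinge (a point): middle of the flap's hinge line: 85 mm towards -y from the case's centre, 45 mm above the bench. The hinge line runs along the case's x.
- flap_edge (a point): middle of the flap's free edge, 100 mm from the hinge line. The flap is a grey panel 190 (along the case's x) x 100 x 6 mm; standing, it rises 100 mm over its hinge, with driver bits on the face towards the cover and a plain face on the -y side, and it folds down towards the case's +y until its plain face is on top, 48 mm above the bench (7 mm below the rim).
- flap_mid (a point): centre of the flap panel, in mid-thickness; its own z is the panel's normal, towards the plain face.
- cover (a joint): angle of the cover about its hinge, rad: 0 = shut on the case's rim, pi/2 = standing straight up, more = leaning outward (towards the case's +y); it starts between 1.6 and 1.85 and stops at 1.95. Stiff friction hinge (0.6 N m): it does not fall, it must be pushed all the way down.
- cover_hinge (a point): middle of the cover's hinge line: 100 mm towards +y from the case's centre, 55 mm above the bench. The hinge line runs along the case's x.
- cover_edge (a point): middle of the cover's free edge on its outer face: 200 mm from the hinge line along the cover and 18 mm to the outer side. The cover is a black shallow tray 220 (along the case's x) x 200 x 18 mm (4 mm panel, 15 mm rim walls on the inner side); open, its outer face looks to the case's +y; shut, it is on top, 73 mm above the bench.
- cover_mid (a point): centre of the cover, half way through its 18 mm depth; its own z is the normal of the outer face, pointing outward.
- socket_a: short chrome socket, 22 mm diameter, 34 mm tall, standing loose in the uncovered bay of the case beside the cover's hinge; origin at the centre of its underside
- socket_b: second short chrome socket like socket_a, in the same bay
- deep_socket: deep chrome socket, 28 mm diameter, 65 mm tall, standing on the bench at the case's -x end; origin at the centre of its underside
- screwdriver: screwdriver about 200 mm long lying on the bench at the case's +x end, roughly along the case's y
- wrench: steel wrench about 200 mm long lying on the bench to the robot's right
- mallet: hammer about 270 mm long lying on the bench to the robot's left
- spray_can: upright plain can, 64 mm diameter, 150 mm tall, to one side of the case
- cup: white cup, 76 mm diameter, 95 mm tall, to the other side of the case

How it is judged:
On the way, in this order (a step that is already met when the one before it is completed fails the run):
1. the flap lies flat in the case while the cover still stands open (value of joint flap below 0.12 rad and value of joint cover above 1 rad), for 0.2 s.
2. the cover is shut over the folded flap (value of joint cover below 0.05 rad and value of joint flap below 0.12 rad), for 0.2 s.
At the end, for the whole second after the job is handed in: the cover is shut and at rest (hinge angle below 0.05 rad, its edge within 10 mm of the rim) over the flap folded flat (below 0.12 rad) (all of step 2 and velocity of joint cover between -0.05 and 0.05 rad/s); the robot touches nothing.
It fails at once if the flap is taken between the fingers (x of the grasp point in the frame of flap_mid between -0.1 and 0.1 m and y of the grasp point in the frame of flap_mid between -0.055 and 0.055 m and z of the grasp point in the frame of flap_mid between -0.003 and 0.003 m and contact force between the fingers and flap above 1 N).
It fails at once if the cover is taken between the fingers (x of the grasp point in the frame of cover_mid between -0.112 and 0.112 m and y of the grasp point in the frame of cover_mid between -0.104 and 0.104 m and z of the grasp point in the frame of cover_mid between -0.009 and 0.009 m and contact force between the fingers and cover above 1 N).
It fails at once if a loose socket in the case is moved more than 20 mm or lifted (distance of any of socket_a, socket_b from where it was at the start of the episode above 0.02 m).
It fails at once if another loose thing on the bench is moved more than 20 mm or lifted (distance of any of deep_socket, screwdriver, wrench, mallet, spray_can, cup from where it was at the start of the episode above 0.02 m).
It also fails if it takes over 58 s, if anything falls off the work surface, if the arm or the gripper's body presses on something with over 40 N, if the wrist force passes 120 N, or if a joint passes its speed limit or range.

ROBOT

A 7-joint arm with a two-finger parallel gripper is mounted at the origin on the work surface. World frame = base frame: x ahead of the robot, y to its left, z up, the work surface at z = 0. Lengths are in m, angles in rad, forces in N, time in s.
With the tool pointing down it reaches from about 0.4 to 0.85 m from the base axis. Payload 10.4 kg.
Tool frame: the origin (TCP) lies midway between the tips of the shut fingers; the grasp point (between the pads) lies 19 mm behind it; z points along the fingers, y is the line along which they close (so a half turn about z gives the same grasp; the last joint's range is limited). The gripper opens to 87 mm and grips with 3 to 60 N. Pads are 19 mm wide; open, the fingers measure 117 mm over their backs; the gripper's body (75 mm by 190 mm) begins 51 mm behind the grasp point.
Start: joints at [1.14, 0.332, -0.065, 1.46, 0.022, 1.35, -0.088], TCP at [0.248, -0.574, 0.223] pointing down, gripper open.
Joint ranges: [-2.6, 2.6], [-0.5, 2.12], [-1.47, 1.34], [0.16, 2.42], [-1.27, 4.41], [0.06, 2.06], [-2.6, 2.6]. Speed limits (rad/s): [2.22, 2.22, 2.79, 2.79, 3.14, 3.14, 3.14].

INTERFACE

Orientations are given as a unit quaternion [x, y, z, w].
In Python, from bench import r gives the robot as it stands.
- The arm moves only by the tool arm_command, never from a script. Its argument "moves" is one flat list of numbers, 4 for each row, row after row: the shift along the tool's x, y, z in cm, then the turn about the tool's z in degrees. A call has 1 to 12 rows; each row shifts and turns the commanded pose from where the row before left it, along the tool's axes as they then stand; what a row does not reach is not made up. A row lasts 1/12 s, in which the tool goes at most 41.7 mm and 7.16 degrees, less where a joint would pass 70% of its speed; a pose out of reach is approached as far as the arm can. A call with a gripper value outside its range is refused whole. "fingers" is the opening in per cent of the stroke, from 0 (shut) to 100 (fully open), set as the call begins (left out, the last holds). The fingers move at their own pace and stop on an object; "squeeze" is the grip in N (left out, the last holds). Time passes only in rows, so rows that do not move let the fingers close. It gives the time, the measured TCP pose, the force, the opening and the grip force at its end, in the units of the state.
- r.read_state(): the state, without advancing time (a new reading comes with each control period).
- r.camera(name): name is "scene" or "top"; returns the picture (480x640x3 uint8, red, green, blue); there is no depth.
- r.camera_info(name): a dict with "fx", "fy", "cx", "cy" (pixels), "origin" and "attitude" of the camera in the world. Camera axes: x right, y up, looking along -z (the intrinsics and any distortion apply to the point x, -y, -z); pixel columns grow to the right and rows downward; lengths in m; the calibration is good to about 2 mm. A picture is of the moment at which its call begins. camera_info takes no time and is no camera call.
- r.close_job(): hands the job in; it is judged then, once.
The state is a dict: "time": time; "joint_positions": joint angles; "joint_vel": joint speeds; "joint_torque": joint torques, N m; "ee_pos": TCP position; "eef_rot": TCP orientation; "ft_force": force on the tool from outside, world axes, zero at the start; "torque": the same for the moment, N m; "width": finger opening in m; "grip_force": force on a finger pad.
Only numpy, scipy, OpenCV 4.12 (cv2) and the standard library are available. Lean on these libraries where they do the work, as an engineer would, in place of code of your own. Each camera call takes 0.05 s, during which the arm holds its last target. There are 200 camera calls.

## Working session

There is one attempt and no reset: what is moved stays moved. The work goes in short steps, Python scripts to look and compute and a tool call to move; the robot and the scene stay as the last step left them, time stands still between calls to the robot, and variables do not carry over. Pictures are saved under pics/ and viewed, at most 10 in all, crops included, and the job is handed in when it is done.

Besides the shell and the picture viewer there is one more tool, called after "Request:" as name(argument=value, ...), one argument or row to a line, values as JSON. arm_command: Moves the arm, as the interface text tells. Its arguments: {"type":"object","properties":{"moves":{"type":"array"},"fingers":{"type":"number"},"squeeze":{"type":"number"}},"required":["moves"]}

```bash
mkdir -p pics; ls
python3 - <<'E'
from bench import r
import cv2
for n in("scene","top"):
    cv2.imwrite(f"pics/{n}0.png",r.camera(n)[:,:,::-1]); print(n,r.camera_info(n))
s=r.read_state();print(s)
E
```

```text
pics
scene {'fx': 501.88407957464864, 'fy': 501.88407957464864, 'cx': 332.3544548419967, 'cy': 241.53595659478734, 'origin': array([-0.16867341,  0.24848719,  0.79981767]), 'attitude': array([-0.24456658,  0.32393644,  0.74266481, -0.53263623])}
top {'fx': 523.0683545246089, 'fy': 523.0683545246089, 'cx': 319.597079053614, 'cy': 244.5010511406306, 'origin': array([0.33276779, 0.00211352, 1.34221123]), 'attitude': array([ 0.06486314, -0.07220736, -0.69551157,  0.71192873])}
{'time': 0.1, 'joint_positions': array([ 1.14041912,  0.3328181 , -0.0646983 ,  1.46086534,  0.02161363,
        1.34989317, -0.088493  ]), 'joint_vel': array([ 0.0002804 , -0.0002603 , -0.00015496, -0.0025185 , -0.00090704,
       -0.00121856, -0.00068657]), 'joint_torque': array([ 8.83418488e-04, -6.24546432e+01,  2.41175346e-02, -3.90718782e+01,
       -6.15004543e-02,  3.66238353e-02,  7.41054305e-05]), 'ee_pos': array([ 0.24770922, -0.57343639,  0.22182379]), 'eef_rot': array([ 9.79283608e-01,  2.02492471e-01, -1.65411628e-04, -6.22419840e-04]), 'ft_force': array([ 0.885913  ,  0.54153806, -0.7367964 ]), 'torque': array([-0.02677437, -0.01396798,  0.01757058]), 'grip_force': 0.0, 'width': 0.08696485630176233}
```

View pics/scene0.png

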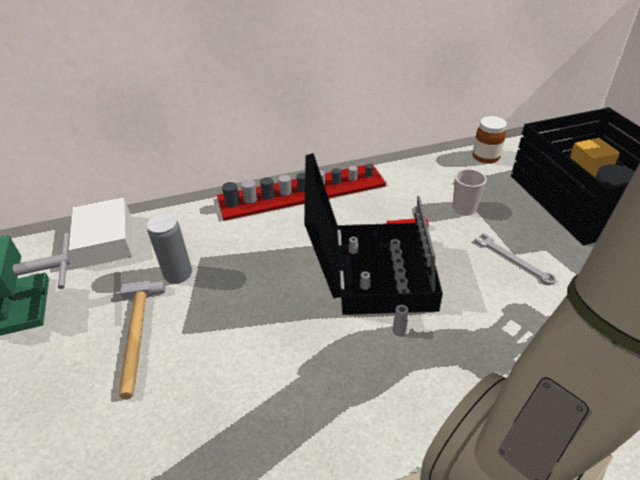

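View pics/top0.png

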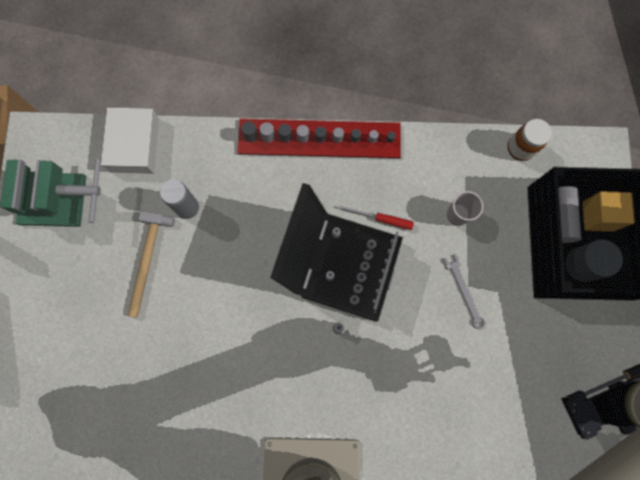

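The scene shows the case at about (390,265) with the cover standing at (320,225) and the flap at (427,245). In the top view the case is centred at about (350,265), with the deep socket at (339,328) and the screwdriver at (375,217). I'll zoom in on the case in both views.

```bash
cat > h.py <<'E'
import numpy as np
from scipy.spatial.transform import Rotation as R
from bench import r
def ray(n,u,v):
    c=r.camera_info(n); d=R.from_quat(c["attitude"]).apply([(u-c["cx"])/c["fx"],-(v-c["cy"])/c["fy"],-1]); return np.array(c["origin"]),d
def onz(n,u,v,z):
    o,d=ray(n,u,v); return o+d*(z-o[2])/d[2]
def proj(n,p):
    c=r.camera_info(n); q=R.from_quat(c["attitude"]).inv().apply(np.array(p)-c["origin"])
    return c["cx"]-c["fx"]*q[...,0]/q[...,2], c["cy"]+c["fy"]*q[...,1]/q[...,2]
E
python3 - <<'E'
import cv2
a=cv2.imread("pics/top0.png")[175:345,255:425];b=cv2.imread("pics/scene0.png")[150:350,290:490]
cv2.imwrite("pics/c1.png",cv2.convertScaleAbs(cv2.hconcat([cv2.resize(a,(400,400),interpolation=2),cv2.resize(b,(400,400),interpolation=2)]),alpha=1.8))
E
```

```text
(no output)
```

View pics/c1.png

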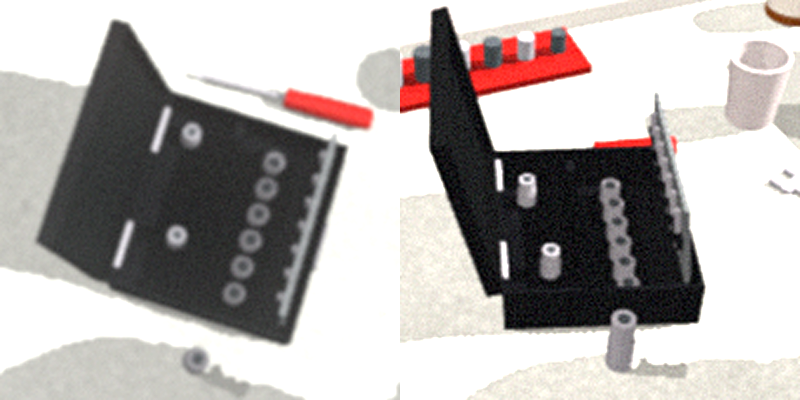

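The zoomed crop shows the case rim corners in the left (top) half at (170,93), (110,288), (290,345) and (346,147). The cover's free edge runs (113,20)–(38,240), and the flap edge runs (335,137)–(282,318).

Run:
```python
from h import *
np.set_printoptions(precision=4,suppress=True)
T=lambda u,v:(255+u/2.353,175+v/2.353)
S=lambda u,v:(290+(u-400)/2,150+v/2)
def P(z,*l): return [onz("top",*T(*p),z) for p in l]
A,B,C,D=P(.055,(170,93),(110,288),(290,345),(346,147))  # +x+y, -x+y, -x-y, +x-y
for p in (A,B,C,D): print(p)
c=(A+B+C+D)/4; ex=(A-B+D-C)[:2]; ey=(A-D+B-C)[:2]
y1=np.arctan2(ex[1],ex[0]); y2=np.arctan2(-ey[0],ey[1]); print("c",c,"yaw",y1,y2,np.linalg.norm(ex)/2,np.linalg.norm(ey)/2)
# check against scene with case model
yaw=(y1+y2)/2; c[2]=0
W=lambda x,y,z:c+R.from_euler("z",yaw).apply([x,y,z])
def show(m,p,*q): print(m,[(np.round(proj(n,p),1)) for n in("top","scene")],"seen",np.round(q,1))
show("B",W(-.11,.1,.055),T(110,288),S(504,292)); show("C",W(-.11,-.1,.055),T(290,345),S(704,287))
for a in (1.6,1.7,1.8,1.85):
    f=lambda x:W(x,.1-.0+(-.2*np.cos(a)+.018*np.sin(a)),.055+.2*np.sin(a)+.018*np.cos(a))
    show(a,f(.11),T(113,20),S(437,10)); show(a,f(-.11),T(38,240),S(431,150))
for a in (1.35,1.45,1.55):
    f=lambda x:W(x,-.085+.1*np.cos(a),.045+.1*np.sin(a))
    show(a,f(.095),T(335,137),S(656,95)); show(a,f(-.095),T(282,318),S(688,215))
q=onz("top",*T(195,352),.065);print("deep",q,R.from_euler("z",-yaw).apply(q-c))
for n,u,v,z in(("can",178,190,.15),("cup",467,208,.095),("scr",395,221,.01),("mal",150,218,.02),("sock",190+0,0,0)):print(n,onz("top",u,v,z),R.from_euler("z",-yaw).apply(onz("top",u,v,z)-c))
for p in((192,128),(177,233)):
    q=onz("top",*T(*p),.034);print("sock",R.from_euler("z",-yaw).apply(q-c))
```

```text
[ 0.664  -0.0262  0.055 ]
[0.4525 0.0324 0.055 ]
[ 0.3977 -0.1559  0.055 ]
[ 0.6092 -0.2158  0.055 ]
c [ 0.5308 -0.0914  0.055 ] yaw -0.2733412349847988 -0.2821105954111518 0.21963508610027452 0.1967419078476376
B [array([300.7, 297.4]), array([343.5, 298.4])] seen [[301.7 297.4]
 [342.  296. ]]
C [array([378.9, 321.7]), array([444.7, 294.1])] seen [[378.2 321.6]
 [442.  293.5]]
1.6 [array([318.8, 188.4]), array([325.2, 151.4])] seen [[303.  183.5]
 [308.5 155. ]]
1.6 [array([287.6, 285. ]), array([329.1, 220.9])] seen [[271.1 277. ]
 [305.5 225. ]]
1.7 [array([310.1, 186.2]), array([315.5, 153.2])] seen [[303.  183.5]
 [308.5 155. ]]
1.7 [array([278.7, 282.4]), array([317.5, 222.9])] seen [[271.1 277. ]
 [305.5 225. ]]
1.8 [array([301.7, 184.4]), array([306.1, 155.8])] seen [[303.  183.5]
 [308.5 155. ]]
1.8 [array([270.1, 280. ]), array([306.3, 225.7])] seen [[271.1 277. ]
 [305.5 225. ]]
1.85 [array([297.6, 183.6]), array([301.5, 157.4])] seen [[303.  183.5]
 [308.5 155. ]]
1.85 [array([266. , 278.9]), array([300.9, 227.5])] seen [[271.1 277. ]
 [305.5 225. ]]
1.35 [array([392.3, 
[... 189 characters left out ...]
y([418.1, 195.8])] seen [[397.4 233.2]
 [418.  197.5]]
1.45 [array([374.1, 309.9]), array([435. , 256.8])] seen [[374.8 310.1]
 [434.  257.5]]
1.55 [array([400.6, 233.4]), array([422.7, 195.3])] seen [[397.4 233.2]
 [418.  197.5]]
1.55 [array([378.4, 311.2]), array([440.3, 256.3])] seen [[374.8 310.1]
 [434.  257.5]]
deep [ 0.3879 -0.0569  0.065 ] [-0.1469 -0.0061  0.065 ]
can [0.6903 0.3297 0.15  ] [0.0379 0.4487 0.15  ]
cup [ 0.6791 -0.3706  0.095 ] [ 0.2191 -0.2279  0.095 ]
scr [ 0.6626 -0.2053  0.01  ] [ 0.1579 -0.0734  0.01  ]
mal [0.6521 0.4322 0.02  ] [-0.0269  0.5367  0.02  ]
sock [1.3026 0.3787 0.    ] [0.6133 0.6636 0.    ]
sock [0.0851 0.0658 0.034 ]
sock [-0.0301  0.0478  0.034 ]
```

Both views agree: case centre (0.531, -0.091), yaw about -0.278, cover about 1.80 and flap about 1.45. I'll turn the tool first so its x lies along the case's +y.

Request:
arm_command(
  moves=[0, 0, -1, -6.3, 0, 0, -1, -6.3, 0, 0, -1, -6.3, 0, 0, -1, -6.3, 0, 0, -1, -6.3, 0, 0, -1, -6.3, 0, 0, 0, -6.3, 0, 0, 0, -6.3, 0, 0, 0, 0],
  fingers=0,
)

```text
time: 0.85
ee_pos: [0.2478, -0.5737, 0.2822]
eef_rot: [0.798, 0.602, 0.0, -0.0]
ft_force: [0.3, 0.6, -0.9]
width: 0.0348
grip_force: 0.0
```

```bash
cat > st.py <<'E'
from h import *
np.set_printoptions(precision=4,suppress=True)
c=np.array([.531,-.0914,0]);yaw=-.278
s=r.read_state();Q=R.from_quat(s["eef_rot"]);Z=R.from_euler("z",-yaw)
print("t",s["time"],"case xyz",Z.apply(s["ee_pos"]-c),"world",s["ee_pos"],"F case",Z.apply(s["ft_force"]),"w",s["width"])
print("tool x yaw err deg",np.degrees(np.arctan2(*(Q.apply([1,0,0])[[1,0]]))-(yaw+np.pi/2)),"j",s["joint_positions"])
E
python3 st.py
```

```text
t 0.85 case xyz [-0.14   -0.5415  0.2822] world [ 0.2478 -0.5737  0.2822] F case [ 0.083   0.6358 -0.9391] w 0.03481898158299271
tool x yaw err deg -0.009941662081928747 j [ 1.2248  0.3165 -0.1758  1.3594  0.0547  1.4709  0.7739]
```

Request:
arm_command(
  moves=[3.3, 1.2, 0, 0, 3.3, 1.2, 0, 0, 3.3, 1.2, 0, 0, 3.3, 1.2, 0, 0, 3.3, 1.2, 0, 0, 3.3, 1.2, 0, 0, 3.3, 1.2, 0, 0, 3.3, 1.2, 0, 0, 3.3, 1.2, 0, 0, 3.3, 1.2, 0, 0, 3.3, 1.2, 0, 0, 3.3, 0.8, 0, 0],
)

```text
time: 1.85
ee_pos: [0.4939, -0.2311, 0.2823]
eef_rot: [0.801, 0.598, 0.0, -0.0]
ft_force: [1.3, -0.3, 0.2]
width: 0.0005
grip_force: 0.0
```

Request:
arm_command(
  moves=[0, 0, 3.2, 0, 0, 0, 3.2, 0, 0, 0, 3.2, 0, 0, 0, 3.2, 0, 0, 0, 3.2, 0, 0, 0, 0, 0, 0, 0, 0, 0],
)

```text
time: 2.43
ee_pos: [0.4921, -0.2323, 0.1218]
eef_rot: [0.801, 0.599, -0.001, -0.002]
ft_force: [-0.1, 0.5, -0.1]
width: 0.0008
grip_force: 0.0
```

```bash
python3 st.py
python3 - <<'E'
from bench import r
import cv2
cv2.imwrite("pics/scene1.png",r.camera("scene")[:,:,::-1])
E
```

```text
t 2.4333 case xyz [ 0.0012 -0.1462  0.1218] world [ 0.4921 -0.2323  0.1218] F case [-0.232   0.4766 -0.1348] w 0.0007886188273940444
tool x yaw err deg -0.44785695502736095 j [ 0.7594  0.275  -0.4619  1.7776  0.1338  1.1233 -0.0318]
```

View pics/scene1.png

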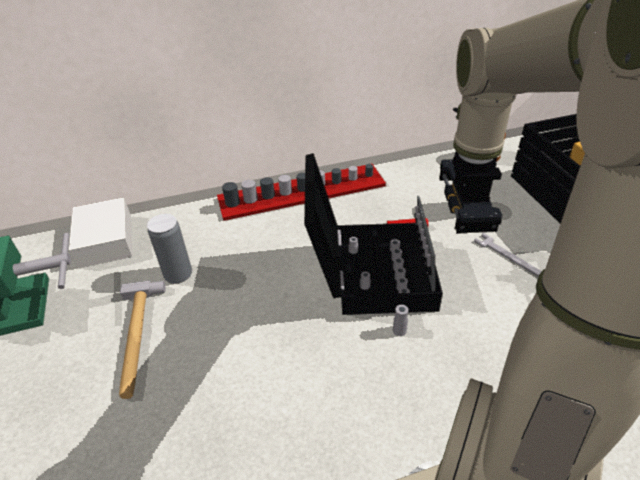

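The scene view shows the gripper at about (477,210), to the right of the flap edge at (427,235) and clear of it. Next I push the flap along its arc.

Request:
arm_command(
  moves=[2, 0, 0, 0, 2, 0, 0, 0, 1.6, 0, 0, 0, 1, 0, 0.1, 0, 1.1, 0, 0.2, 0, 0.7, 0, 0.3, 0, 0.7, 0, 0.4, 0, 0.7, 0, 0.4, 0, 0.6, 0, 0.5, 0, 0.5, 0, 0.5, 0, 0.5, 0, 0.6, 0, 0, 0, 0, 0],
)

```text
time: 3.48
ee_pos: [0.5244, -0.1219, 0.091]
eef_rot: [0.8, 0.601, -0.0, -0.001]
ft_force: [0.1, 0.0, 0.3]
width: 0.0006
grip_force: 0.0
```

```bash
python3 st.py
```

```text
t 3.4833 case xyz [ 0.002  -0.0311  0.091 ] world [ 0.5244 -0.1219  0.091 ] F case [0.1091 0.0408 0.2751] w 0.0005614152439807655
tool x yaw err deg -0.24124762348546225 j [ 0.5997  0.3072 -0.5245  1.8197  0.1732  1.0624 -0.2717]
```

Request:
arm_command(
  moves=[0.4, 0, 0.6, 0, 0.4, 0, 0.7, 0, 0.3, 0, 0.7, 0, 0.2, 0, 0.8, 0, 0.1, 0, 0.8, 0, 0.1, 0, 0.7, 0, 0, 0, 0.3, 0, 0, 0, 0, 0, 0, 0, 0, 0],
)

```text
time: 4.23
ee_pos: [0.5294, -0.1086, 0.048]
eef_rot: [0.8, 0.6, -0.0, 0.0]
ft_force: [-9.5, 2.3, 23.5]
width: 0.0006
grip_force: 12.0
```

```bash
python3 st.py
python3 - <<'E'
from bench import r
import cv2
a=r.camera("scene")[:,:,::-1][130:350,280:520]; cv2.imwrite("pics/s2.png",cv2.convertScaleAbs(cv2.resize(a,(600,550)),alpha=1.8))
E
```

```text
t 4.2333 case xyz [ 0.0031 -0.0169  0.048 ] world [ 0.5294 -0.1086  0.048 ] F case [-9.7887 -0.4474 23.5254] w 0.0005932266265043721
tool x yaw err deg -0.3004341293378467 j [ 0.5622  0.3668 -0.5174  1.8501  0.2159  0.98   -0.331 ]
```

View pics/s2.png

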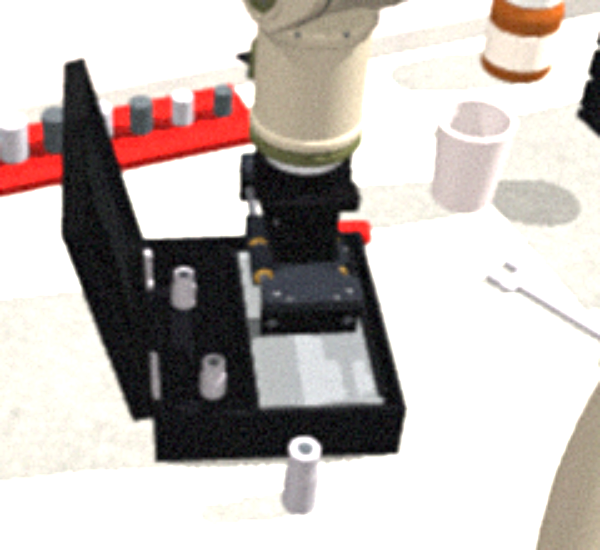

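The crop shows the flap flat in the case (grey plain face on top at (310,370)). The cover is still open and both sockets are standing. Next: lift, cross over the cover and come down outside it.

Request:
arm_command(
  moves=[0, 0, -1, 0, 0, 0, -3.3, 0, 0, 0, -3.3, 0, 0, 0, -3.3, 0, 0, 0, -3.3, 0, 0, 0, -3.3, 0, 0, 0, -3.3, 0, 0, 0, -3.3, 0, 0, 0, -2.5, 0, 0, 0, 0, 0, 0, 0, 0, 0],
)

```text
time: 5.2
ee_pos: [0.5296, -0.109, 0.3133]
eef_rot: [0.8, 0.6, 0.001, 0.001]
ft_force: [0.1, -0.3, -1.7]
width: 0.0001
grip_force: 0.0
```

Request:
arm_command(
  moves=[2.5, 0, 0, 0, 2.5, 0, 0, 0, 2.5, 0, 0, 0, 2.5, 0, 0, 0, 2.5, 0, 0, 0, 2.5, 0, 0, 0, 2.5, 0, 0, 0, 2.5, 0, 0, 0, 2.5, 0, 0, 0, 1.3, 0, 0, 0, 0, 0, 0, 0, 0, 0, 0, 0],
)

```text
time: 6.2
ee_pos: [0.5953, 0.1196, 0.3112]
eef_rot: [0.8, 0.601, -0.001, -0.0]
ft_force: [0.4, -0.5, 0.8]
width: 0.0006
grip_force: 0.0
```

```bash
python3 st.py
python3 - <<'E'
from bench import r
import cv2
a=r.camera("scene")[:,:,::-1];cv2.imwrite("pics/s3.png",a)
E
```

```text
t 6.2 case xyz [0.004  0.2205 0.3112] world [0.5953 0.1196 0.3112] F case [ 0.5738 -0.3929  0.8363] w 0.0005599447698756238
tool x yaw err deg -0.2436384079766635 j [ 0.2413  0.3363 -0.6788  1.3337  0.2084  1.5448 -0.6977]
```

View pics/s3.png

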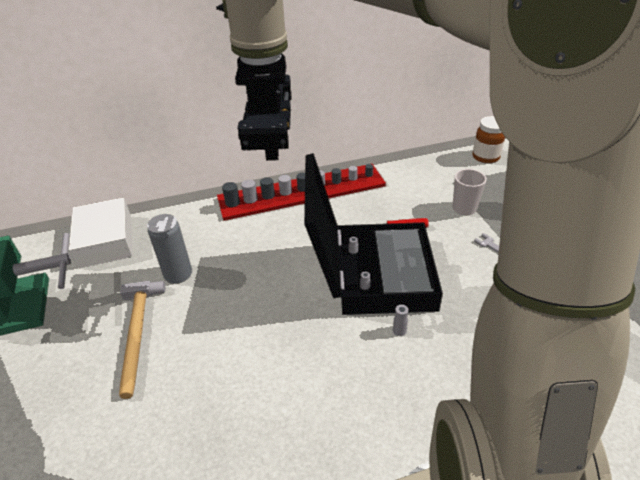

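The scene shows the flap lying flat at (403,262) and the gripper beyond the cover's outer side at (268,140). Next I descend and push the cover.

Request:
arm_command(
  moves=[0, 0, 2.6, 0, 0, 0, 2.6, 0, 0, 0, 2.6, 0, 0, 0, 2.6, 0, -1.3, 0, 0, 0, -1.3, 0, 0, 0, -1.3, 0, 0, 0, -1.3, 0, 0, 0, -1.3, 0, 0, 0, -1.3, 0, 0, 0, -1.3, 0, 0, 0, 0, 0, 0, 0],
)

```text
time: 7.25
ee_pos: [0.5706, 0.0289, 0.2105]
eef_rot: [0.801, 0.599, 0.001, 0.001]
ft_force: [0.1, 0.0, -0.1]
width: 0.0007
grip_force: 0.0
```

```bash
python3 st.py
```

```text
t 7.25 case xyz [0.0051 0.1265 0.2105] world [0.5706 0.0289 0.2105] F case [ 0.1168  0.0654 -0.1459] w 0.0007262159406683562
tool x yaw err deg -0.5330318228989006 j [ 0.4108  0.2828 -0.6466  1.5996  0.1765  1.3152 -0.5484]
```

Request:
arm_command(
  moves=[-1.4, 0, 0, 0, -1.4, 0, 0.1, 0, -1.4, 0, 0.1, 0, -1.5, 0, 0.3, 0, -1.5, 0, 0.5, 0, -1.4, 0, 0.6, 0, -1.4, 0, 0.8, 0, -1.2, 0, 0.9, 0, -1.2, 0, 1, 0, -1, 0, 1.1, 0, -1, 0, 1.2, 0, 0, 0, 0, 0],
)

```text
time: 8.25
ee_pos: [0.528, -0.1086, 0.1396]
eef_rot: [0.801, 0.599, -0.002, -0.001]
ft_force: [-0.7, -0.3, -0.1]
width: 0.0004
grip_force: 0.0
```

```bash
python3 st.py
python3 - <<'E'
from bench import r
import cv2
a=r.camera("scene")[:,:,::-1];cv2.imwrite("pics/s4.png",a)
E
```

```text
t 8.25 case xyz [ 0.0018 -0.0174  0.1396] world [ 0.528  -0.1086  0.1396] F case [-0.6305 -0.4586 -0.1168] w 0.00041697480154591934
tool x yaw err deg -0.46834880319705435 j [ 0.6133  0.2608 -0.5663  1.7671  0.152   1.1611 -0.2852]
```

View pics/s4.png

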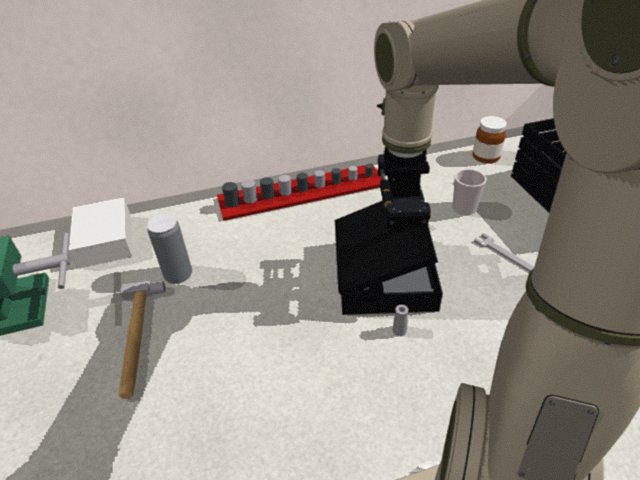

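The cover is about half shut in the scene view, with the fingers on its outer face at (405,225). I'll keep pushing down.

Request:
arm_command(
  moves=[-0.8, 0, 1.1, 0, -0.8, 0, 1.1, 0, -0.4, 0, 1.1, 0, -0.4, 0, 1.1, 0, -0.2, 0, 0.8, 0, -0.2, 0, 0.8, 0, 0, 0, 0.5, 0, 0, 0, 0.4, 0, 0, 0, 0, 0, 0, 0, 0, 0, 0, 0, 0, 0],
)

```text
time: 9.22
ee_pos: [0.5222, -0.1325, 0.0735]
eef_rot: [0.8, 0.6, 0.0, 0.0]
ft_force: [0.4, -0.1, -1.0]
width: 0.0004
grip_force: 0.1
```

```bash
python3 st.py
```

```text
t 9.2167 case xyz [ 0.0028 -0.0419  0.0735] world [ 0.5222 -0.1325  0.0735] F case [ 0.3738 -0.0278 -1.0137] w 0.0004355502323646895
tool x yaw err deg -0.2789516933702664 j [ 0.6302  0.3318 -0.5392  1.8345  0.1965  1.0281 -0.2699]
```

Request:
arm_command(
  moves=[0, 0, 0.2, 0, 0, 0, 0.2, 0, 0, 0, 0, 0, 0, 0, 0, 0, 0, 0, 0, 0],
)

```text
time: 9.63
ee_pos: [0.5224, -0.1326, 0.073]
eef_rot: [0.8, 0.6, -0.0, 0.001]
ft_force: [-17.2, 4.2, 40.1]
width: 0.0004
grip_force: 20.3
```

```bash
python3 st.py
```

```text
t 9.6333 case xyz [ 0.003 -0.042  0.073] world [ 0.5224 -0.1326  0.073 ] F case [-17.7047  -0.7099  40.0927] w 0.0003900148745740704
tool x yaw err deg -0.2907452737918556 j [ 0.629   0.3326 -0.5391  1.8349  0.199   1.027  -0.2725]
```

Firm contact at z = 0.073, with 40 N of contact force, means the cover is shut. I'll lift away and check.

Request:
arm_command(
  moves=[0, 0, -0.5, 0, 0, 0, -2, 0, 0, 0, -3, 0, 0, 0, -3, 0, 0, 0, -3, 0, 0, 0, -3, 0, 0, 0, -2, 0, 0, 0, 0, 0, 0, 0, 0, 0, 0, 0, 0, 0],
)

```text
time: 10.47
ee_pos: [0.5217, -0.1328, 0.2337]
eef_rot: [0.8, 0.6, -0.0, -0.0]
ft_force: [-0.3, 0.0, -0.4]
width: 0.0002
grip_force: 0.0
```

```bash
python3 st.py
python3 - <<'E'
from bench import r
import cv2
a=r.camera("scene")[:,:,::-1][130:350,280:520]; cv2.imwrite("pics/s5.png",cv2.convertScaleAbs(cv2.resize(a,(600,550)),alpha=2))
E
```

```text
t 10.4667 case xyz [ 0.0024 -0.0423  0.2337] world [ 0.5217 -0.1328  0.2337] F case [-0.3151 -0.0846 -0.433 ] w 0.00024068372423292098
tool x yaw err deg -0.3041807235266453 j [ 0.6657  0.1795 -0.5612  1.6497  0.0977  1.3415 -0.1939]
```

View pics/s5.png

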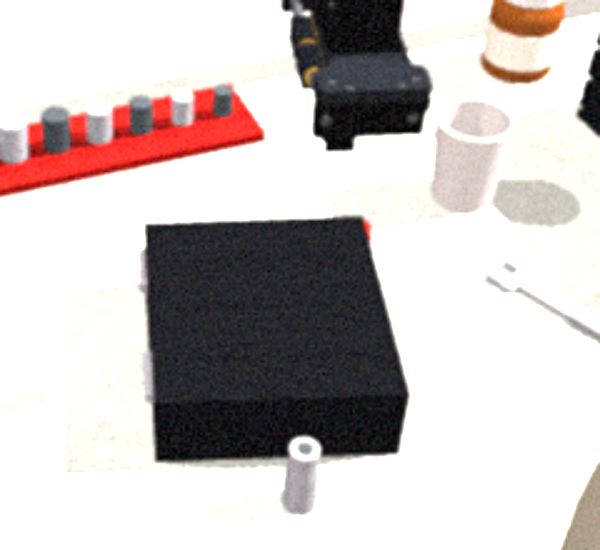

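The crop shows the cover fully shut at (275,310). The deep socket at (300,475), cup and wrench have not moved, and the gripper is clear.

```bash
python3 -c "
from bench import r
print(r.close_job())"
```

```text
the job is handed in; nothing more can be done
None
```

I pushed the flap flat and then shut the cover over it, and handed the job in at about 10.5 s; the hand-in returned no verdict, but the last picture shows the cover shut and the cup, wrench and deep socket where they were.

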